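Fish a portion pot out from under a wire rack with a hand grabber

TASK

The oval portion pot with the red lid has slid under the low wire rack, out of the hand's reach. Pick up the orange grabber by its grip and trigger, reach under the rack with its open jaws, squeeze the trigger firmly enough to hold the pot securely but no harder (it is thin and cracks if squeezed or pushed hard), draw it out through the open front and set it gently, upright, into the empty well of the wooden holder on top of the rack. Then lay the grabber flat on the counter away from the rack, touching the pot only with the grabber, not knocking against the rack and leaving everything else where it is.

Things in the scene. Friction and masses are not known exactly. Their poses are not given: they have to be found in the camera images.
- pot: lost thin white oval tapered pot with red lid, 33.5 mm tall; base 39 x 31 mm, 46 x 38 just under the lid, lid 52 x 44 (top 6 mm), long way along own x. Origin: centre of the underside, z up. 40 to 80 g. Stands any way round under the rack, its lid within 30 mm of the low back bar. Cracks if a jaw, the rack or the holder presses on it with over 6 N.
- rack: fixed wire riser, 130 mm deep (own x), 270 wide (own y). Origin: on the counter under its centre; x points from the open front into the gap. Wires along the top: 62 mm clear below, 70 to the top. Corner legs of 7 mm wire; front open; a 6 mm wire 16 mm up runs along the back at x = +65 mm. On top at the rear: timer (43 mm high, -y end), jar (168 mm, +y end).
- gap_mouth (a point): point on the counter at the middle of the rack's open front (rack's own x = -65 mm, y = 0), axes as the rack's
- empty_well (a point): centre of the floor of the empty round well in the wooden holder, 75.5 mm above the counter, axes as the rack's. Well 46 mm wide, 6 deep, chamfered: takes the oval pot any way round. Holder 62 x 235 x 12 mm, fixed along the rack's front edge, top at 81.5 mm. The next well (green-lidded pot) is centred 78 mm away toward own +y. The pot is home when its origin is here.
- grabber: loose orange and black hand grabber lying on its side, 250 mm long, 0.2 kg, 33 mm high. Origin: on the counter under the middle of the grip; x along the tube to the jaws, z up. Black fixed grip: bar along own y (-46 to +44 mm), rear face x = -31 mm. The 15 mm tube lies along x at y = -55 mm, 17 mm up; its bigger housing covers x = -31 to 51, y = -69 to -41 mm.
- grip (a point): middle of the grabber's grip, 17 mm above its underside, axes as the grabber's. Take fixed grip and trigger together from above, fingers closing along own x, 62 mm across (x = -31 to +31 mm) with the trigger released; both bars span y = -30 to +34 mm and 4 to 30 mm above the underside.
- throat (a point): usual middle of a pot (within 5 mm) held between the grabber's jaws: grabber's own (203, -55) mm, 14.5 mm above its underside. A rubber palm stop ends at own x = 178 mm. Jaw pads: cupped rubber, 24 mm long, 12 mm high (8 to 21 mm above the underside), so they grip below the lid. Jaws reach to own x = 222 mm and, open, 50 mm either side of the tube's axis.
- trigger (a joint): orange trigger bar's travel in m toward the grip: 0 released, 0.018 fully squeezed; its spring takes 8 N at 0, 11.5 N at 12 mm, 13.5 N at 18 mm. Pads stand about 76 mm apart at 0, 66 at 3 mm, touch the pot at 10 to 15 mm, by how it is turned. Fingers at 58 mm apart: jaws open, spring still holds the grabber in the hand.
- jaw_left: steel jaw with rubber pad on the grabber's own +y side; origin on its hinge. Jaws on the pot: each presses with about 0.37 of the squeeze beyond the spring: 17 to 22 N on the trigger holds the pot, above 27 N cracks it.
- jaw_right: steel jaw on the grabber's own -y side, as the left. Since both fingers move alike, squeezing shifts the grabber forward in the hand by half the trigger travel, 5 to 8 mm: leave that room behind the pot or the palm stop drives it into the back bar.
- pot_green: bystander: like pot, with a green lid, loose in the middle well of the holder
- pot_yellow: bystander: like pot, with a yellow lid, loose in the far well (rack's own +y end)
- scale: bystander: black flat scale, 125 x 155 x 27 mm, on the counter left of the work
- tamper: bystander: tamper with wooden knob, 58 mm wide, 89 mm tall, far left
- dosing_cup: bystander: steel cup, 62 mm wide, 51 mm tall, far left

How it is judged (in metres and radians):
On the way, in this order (a step that is already met when the one before it is completed fails the run):
1. under the rack, both jaws hold the pot, closed on it by the trigger (contact force between each of jaw_left, jaw_right and pot above 1 N and x of pot in the frame of rack above -0.02 m and value of joint trigger above 0.006 m), for 0.2 s.
2. the pot is drawn out clear of the rack's front, held between both jaws (contact force between each of jaw_left, jaw_right and pot above 0.3 N and x of pot in the frame of rack below -0.092 m), for 0.1 s.
3. the pot sits in the empty well, let go by the jaws (horizontal distance between pot and empty_well below 0.008 m and z of pot in the frame of empty_well between -0.004 and 0.004 m and angle between pot's own z axis and vertical below 0.12 rad and contact force between grabber and pot below 0.05 N), for 0.2 s.
At the end, for the whole second after the job is handed in: The red-lidded pot sits at rest in the empty well: within 8 mm of its centre, on the well's floor within 4 mm, upright within 0.12 rad. The grabber lies at rest flat on the counter (underside within 6 mm of it, level within 0.05 rad), touching neither rack nor pot (all of step 3 and linear speed of each of pot, grabber below 0.02 m/s and contact force between grabber and rack below 0.05 N and height (world z) of grabber below 0.006 m and angle between grabber's own z axis and vertical below 0.05 rad).
It fails at once if the pot is cracked: a jaw squeezes it, or the rack, its back bar or the holder presses on it, with more than 6 N (contact force between any of jaw_left, jaw_right and pot above 6 N or contact force between pot and rack above 6 N).
It fails at once if the grabber bumps the rack with more than 12 N (contact force between grabber and rack above 12 N).
It fails at once if the robot itself touches the pot (contact force between any of the fingers, the arm and pot above 0.5 N).
It fails at once if the pot is tipped over (more than 0.7 rad) (angle between pot's own z axis and vertical above 0.7 rad).
It fails at once if the green or yellow pot moves more than 12 mm, or scale, tamper or dosing cup more than 25 mm (distance of any of pot_green, pot_yellow from where it was at the start of the episode above 0.012 m or distance of any of scale, tamper, dosing_cup from where it was at the start of the episode above 0.025 m).
It also fails if it takes over 67 s, if anything falls off the work surface, if the arm or the gripper's body presses on something with over 40 N, if the wrist force passes 120 N, or if a joint passes its speed limit or range.

ROBOT

A 6-joint arm with a two-finger parallel gripper is mounted at the origin on a cart in front of the work surface, level with it; the furniture and walls round the work are solid. World frame = base frame: x ahead of the robot, y to its left, z up, the work surface at z = 0. Lengths are in mm, angles in rad, forces in N, time in s.
With the tool pointing down it reaches from about 350 to 875 mm from the base axis. Payload 4.2 kg.
Tool frame: the origin (TCP) lies between the finger pads; the fingertips stand 25 mm ahead of it and the grasp point (between the pads) lies 6 mm ahead of it; z points along the fingers, y is the line along which they close (so a half turn about z gives the same grasp; the last joint's range is limited). The gripper opens to 85 mm and grips with 20 to 120 N. Pads are 22 mm wide; open, the fingers measure 114 mm over their backs; the gripper's body (76 mm by 85 mm) begins 54 mm behind the grasp point. The pads swing forward as they close: fully open they stand 13 mm farther back than shut.
Start: joints at [-1.021, 0.385, 0.008, 0, -1.194, -0.259], TCP at [179.215, -598.733, 256.312] pointing down, gripper open.
Joint ranges: [-3.14, 3.14], [-1.21, 2.06], [-1.07, 1.41], [-3.16, 2.05], [-2.99, -0.16], [-3.1, 3.1]. Speed limits (rad/s): [2.79, 2.79, 3.14, 3.14, 3.14, 3.14].

INTERFACE

Orientations are given as a unit quaternion [x, y, z, w].
In Python, from bench import arm gives the robot as it stands.
- The arm moves only by the shell command python3 -m pendant 'ROWS'. ROWS is JSON, a list of rows, each a list of 7 numbers: the shift along the tool's x, y, z in m, then the turn, a rotation vector about the tool's x, y, z in degrees, then the finger opening in m, from 0 to 0.0854. In form: [[x, y, z, wx, wy, wz, fingers], ...]. A call has 1 to 12 rows; each row shifts and turns the commanded pose from where the row before left it, along the tool's axes as they then stand; what a row does not reach is not made up. A row lasts 1/10 s, in which the tool goes at most 50 mm and 8.59 degrees, less where a joint would pass 70% of its speed; a pose out of reach is approached as far as the arm can. A call is refused whole if a number of a shift passes 0.05 or a number of a turn 8.59, either way. A call with a gripper value outside its range is refused whole. The fingers move at their own pace and stop on an object; the grip force is fixed at half the most. Time passes only in rows, so rows that do not move let the fingers close. It gives the time, the measured TCP pose, the force, the opening and the grip force at its end, in the units of the state.
- arm.read_state(): the state, without advancing time (a new reading comes with each control period).
- arm.get_image(name): name is "scene" or "top" or "wrist"; returns a dict with "image" (384x512x3 uint8, red, green, blue), "fx", "fy", "cx", "cy" (pixels), "k1" (the pictures are not rectified: a ray, as slopes to the right and down, at radius r is drawn at 1 + k1 r^2 times it, then the intrinsics apply), "xyz" and "rotation" of the camera in the world. Camera axes: x right, y down, z forward; pixel columns grow to the right and rows downward; lengths in mm; the calibration is good to about 2 mm. A picture is of the moment at which its call begins. There is no depth.
- arm.job_done(): hands the job in; it is judged then, once.
The state is a dict: "clock": time; "joints": joint angles; "joint_vel": joint speeds; "joint_efforts": joint torques, N m; "position": TCP position; "ee_rot": TCP orientation; "contact_force": force on the tool from outside, world axes, zero at the start; "wrist_torque": the same for the moment, N m; "gripper_width": finger opening in mm; "grasp_force": force on a finger pad.
Only numpy, scipy, OpenCV 4.12 (cv2) and the standard library are available. Lean on these libraries where they do the work, as an engineer would, in place of code of your own. Each camera call takes 0.05 s, during which the arm holds its last target. There are 200 camera calls.

## Working session

There is one attempt and no reset: what is moved stays moved. The work goes in short steps, Python scripts to look and compute and a shell command to move; the robot and the scene stay as the last step left them, time stands still between calls to the robot, and variables do not carry over. Pictures are saved under pics/ and viewed, at most 10 in all, crops included, and the job is handed in when it is done.

```bash
ls; mkdir -p pics; cat > h.py <<'E'
import numpy as np,cv2,pickle
from bench import arm
def grab(n,tag):
    d=arm.get_image(n); cv2.imwrite(f'pics/{tag}.png',d['image'][:,:,::-1]); pickle.dump(d,open(f'pics/{tag}.pkl','wb')); return d
def load(tag): return pickle.load(open(f'pics/{tag}.pkl','rb'))
def R(d):
    r=np.array(d['rotation'],float)
    if r.shape==(3,3): return r
    from scipy.spatial.transform import Rotation as Q
    return Q.from_quat(r).as_matrix()
def ray(d,u,v):
    x=(u-d['cx'])/d['fx'];y=(v-d['cy'])/d['fy'];rd=np.hypot(x,y);r=rd
    for _ in range(30): r=rd/(1+d['k1']*r*r)
    s=r/rd if rd>0 else 1
    return np.array(d['xyz'],float),R(d)@np.array([x*s,y*s,1])
def plane(d,u,v,z):
    o,w=ray(d,u,v); return o+w*(z-o[2])/w[2]
def proj(d,p):
    c=R(d).T@(np.array(p,float)-np.array(d['xyz'])); x,y=c[0]/c[2],c[1]/c[2]; k=1+d['k1']*(x*x+y*y)
    return d['cx']+d['fx']*x*k,d['cy']+d['fy']*y*k
def tri(*a):
    A=np.zeros((3,3));b=np.zeros(3)
    for d,u,v in a:
        o,w=ray(d,u,v);w/=np.linalg.norm(w);P=np.eye(3)-np.outer(w,w);A+=P;b+=P@o
    p=np.linalg.solve(A,b); return p
E
python3 - <<'E'
from h import *
for n in ('scene','top','wrist'):
    d=grab(n,n+'0'); print(n,{k:(np.round(v,3).tolist()) for k,v in d.items() if k!='image'})
a=np.hstack([load('scene0')['image'],load('top0')['image']])
cv2.imwrite('pics/ab.png',a[:,:,::-1])
s=arm.read_state();print(s)
E
```

```text
pics
scene {'fx': 485.653, 'fy': 485.653, 'cx': 255.798, 'cy': 198.203, 'k1': -0.101, 'xyz': [-509.179, 667.664, 1114.455], 'rotation': [-0.449, 0.793, -0.357, 0.204]}
top {'fx': 476.346, 'fy': 476.346, 'cx': 253.415, 'cy': 199.286, 'k1': 0.046, 'xyz': [234.004, 57.541, 1406.467], 'rotation': [0.723, -0.682, 0.077, -0.081]}
wrist {'fx': 308.526, 'fy': 308.526, 'cx': 254.934, 'cy': 192.555, 'k1': -0.068, 'xyz': [112.864, -618.635, 373.442], 'rotation': [0.592, 0.794, 0.112, 0.082]}
{'clock': 0.15, 'joints': array([-1.02138318e+00,  3.85367048e-01,  6.95297895e-03, -3.68715525e-04,
       -1.19399027e+00, -2.58625252e-01]), 'joint_vel': array([-0.00019298, -0.00173104,  0.00554641,  0.00119653,  0.00212267,
        0.00107325]), 'joint_efforts': array([ 1.43031852e-03, -3.92677653e+01,  1.88584274e+01,  4.18844238e+00,
       -3.31085022e-03, -2.59152380e-07]), 'position': array([ 179.11651661, -598.3732564 ,  255.48331377]), 'ee_rot': array([-1.44814925e-01,  9.89458418e-01,  8.06643110e-04, -1.58496547e-04]), 'contact_force': array([-0.70415204,  0.64991762,  0.6639391 ]), 'wrist_torque': array([-0.01797941,  0.02642598,  0.05653209]), 'grasp_force': 0.0, 'gripper_width': 85.49514222501556}
```

View pics/scene0.png

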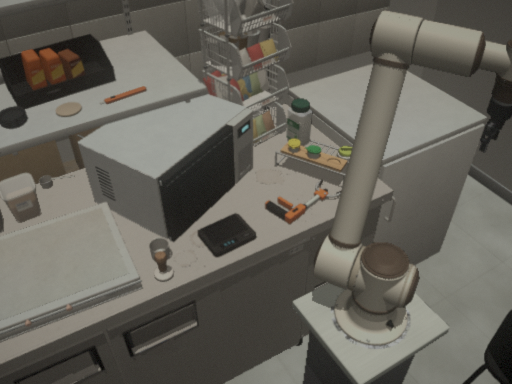

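View pics/top0.png

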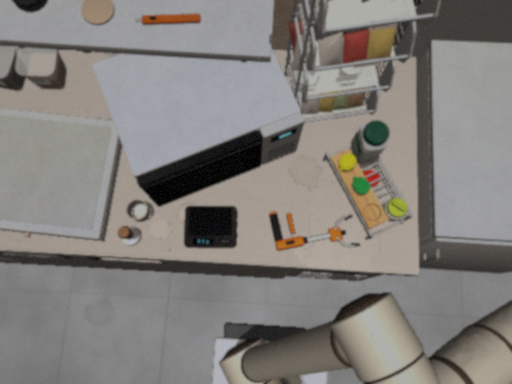

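Scene and top views: the rack sits to the right, with its open front toward the grabber. In top, the wells are yellow (347,160), green (360,186) and empty (375,212), and the grabber is at (275-355, 215-248) with its jaws to the right. Next I'll enlarge both views.

```bash
python3 - <<'E'
from h import *
t=load('top0');s=load('scene0')
a=cv2.resize(t['image'][115:260,260:420],None,fx=4,fy=4,interpolation=cv2.INTER_CUBIC)
b=cv2.resize(s['image'][90:230,255:385],None,fx=4,fy=4,interpolation=cv2.INTER_CUBIC)
cv2.imwrite('pics/ta.png',a[:,:,::-1]);cv2.imwrite('pics/sb.png',b[:,:,::-1])
for n,u,v,z in [('yel',347,160,109),('grn',360,186,109),('empty',375,212,81),('gripblack',275,215,30),('hous',290,242,30),('jaw',340,234,17),('timer',398,207,113),('jar',376,133,238)]:
    p=plane(t,u,v,z);print(n,p.round(),np.round(proj(s,p)))
print(plane(t,300,100,0)-plane(t,301,100,0))
E
```

```text
yel [ 660. -185.  109.] [293. 142.]
grn [ 586. -222.  109.] [314. 150.]
empty [ 520. -271.   81.] [335. 161.]
gripblack [505.   9.  30.] [270. 202.]
hous [427. -39.  30.] [295. 211.]
jaw [ 462. -185.   17.] [324. 193.]
timer [ 531. -326.  113.] [347. 148.]
jar [ 695. -234.  238.] [301. 103.]
[-0.18193106  3.16451764  0.        ]
```

View pics/ta.png

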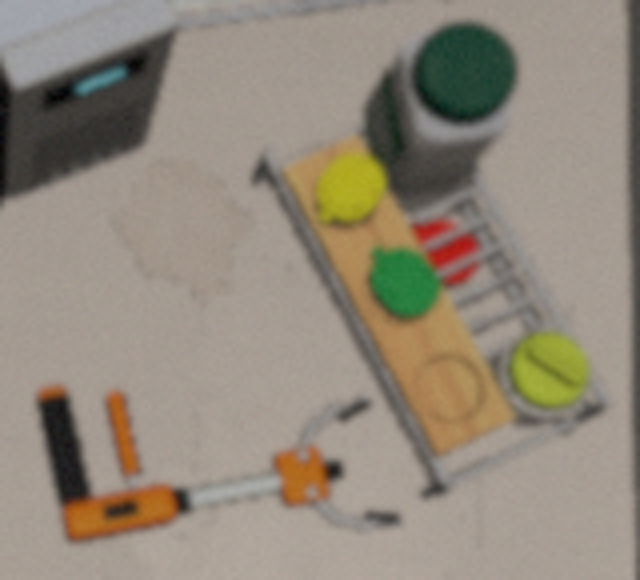

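View pics/sb.png

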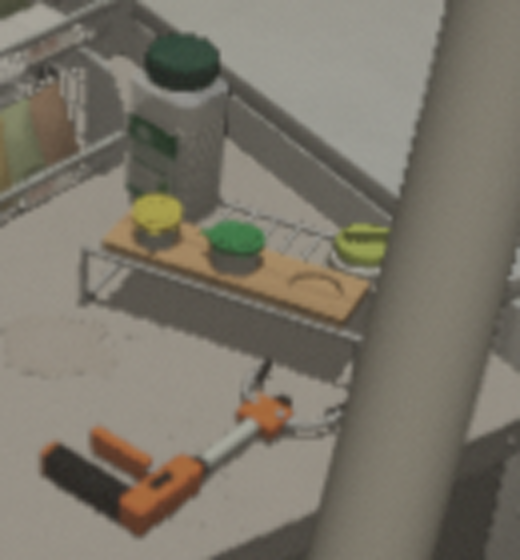

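The enlargements show the red lid through the wires at ta (447,250), just behind the green pot. The empty well's ring is at ta (450,388), and the grabber's jaws are open with its tips at ta (365,407) and (395,518). I'll move the wrist camera over the work to measure.

```bash
python3 -m pendant '[[-0.036,0.028,-0.006,0,0,0,0.0854],[-0.036,0.028,-0.006,0,0,0,0.0854],[-0.036,0.028,-0.006,0,0,0,0.0854],[-0.036,0.028,-0.006,0,0,0,0.0854],[-0.036,0.028,-0.006,0,0,0,0.0854],[-0.036,0.028,-0.006,0,0,0,0.0854],[-0.036,0.028,-0.006,0,0,0,0.0854],[-0.036,0.028,-0.006,0,0,0,0.0854],[-0.036,0.028,-0.006,0,0,0,0.0854],[-0.036,0.028,-0.006,0,0,0,0.0854],[-0.036,0.028,-0.006,0,0,0,0.0854],[-0.036,0.028,-0.006,0,0,0,0.0854]]'
python3 - <<'E'
from h import *
d=grab('wrist','w1');s=arm.read_state();print(s['position'],s['ee_rot'],d['xyz'],R(d))
grab('top','t1');grab('scene','s1')
E
```

```text
clock: 1.35
position: [497.3, -151.1, 328.5]
ee_rot: [-0.145, 0.989, 0.0, -0.0]
contact_force: [1.0, -1.6, -0.3]
gripper_width: 85.3
grasp_force: 0.0
[ 501.33774035 -147.5728692   329.07502429] [-1.47243048e-01  9.89098398e-01  2.16483318e-06  1.96050191e-03] [ 431.01944169 -171.31032989  446.63730132] [[-2.87016631e-01  9.21170022e-01  2.62806476e-01]
 [ 9.57925595e-01  2.76029508e-01  7.86528174e-02]
 [-8.97247133e-05  2.74323717e-01 -9.61637401e-01]]
```

View pics/w1.png

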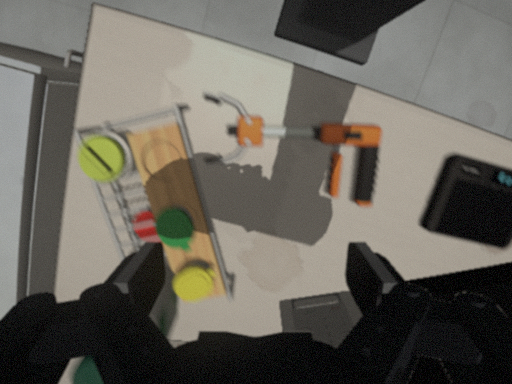

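Wrist view: the grabber has its knuckle at (250,130), housing (350,135), trigger (335,175) and grip end (365,203). The rack shows the empty well ring at (162,153), the green lid (175,228), the yellow lid (195,283) and the red lid through the wires at (147,227). Next: masks and triangulation.

```bash
python3 - <<'E'
from h import *
def comps(d,lo,hi,amin,roi=None):
    h=cv2.cvtColor(d['image'],cv2.COLOR_RGB2HSV); m=cv2.inRange(h,np.array(lo),np.array(hi))
    n,l,st,c=cv2.connectedComponentsWithStats(m)
    out=[]
    for i in range(1,n):
        if st[i,4]>=amin and (roi is None or (roi[0]<c[i][0]<roi[2] and roi[1]<c[i][1]<roi[3])):
            cn=max(cv2.findContours((l==i).astype(np.uint8),0,2)[0],key=len)
            out.append((st[i,4],c[i].round(1).tolist(),cv2.boxPoints(cv2.minAreaRect(cn)).round().tolist()))
    return out
roi={'w1':(60,80,420,320),'t1':(260,115,420,260),'s1':(255,90,385,230),'t0':(260,115,420,260),}
for t in ('w1','top0','scene0','scene0'):
    d=load(t);r=roi[{'w1':'w1','top0':'t1','scene0':'s1'}[t]]
    for n,lo,hi in (('orange',(5,170,90),(16,255,255)),('red',(0,150,80),(4,255,255)),('red2',(172,150,80),(180,255,255)),('green',(55,120,60),(80,255,255)),('yellow',(23,150,90),(45,255,255)),('wood',(8,70,110),(20,165,255))):
        for c in comps(d,lo,hi,12 if t!='w1' else 40,r): print(t,n,c)
for t,(u,v) in (('w1',(162,153)),('w1',(175,228)),('w1',(195,283))):
    print(plane(load(t),u,v,81.5 if v<160 else 109))
for t,(x0,y0,x1,y1) in (('w1',(75,85,390,310)),):
    d=load(t);cv2.imwrite('pics/w1c.png',cv2.resize(d['image'][y0:y1,x0:x1],None,fx=2.5,fy=2.5,interpolation=cv2.INTER_CUBIC)[:,:,::-1])
E
```

```text
w1 orange (np.int32(714), [351.4, 134.8], [[322.0, 144.0], [323.0, 124.0], [378.0, 127.0], [377.0, 147.0]])
w1 orange (np.int32(220), [334.6, 175.1], [[329.0, 194.0], [334.0, 154.0], [340.0, 155.0], [335.0, 194.0]])
w1 red (np.int32(103), [144.9, 216.1], [[136.0, 214.0], [151.0, 211.0], [153.0, 218.0], [137.0, 221.0]])
w1 red (np.int32(134), [145.9, 231.7], [[136.0, 230.0], [154.0, 226.0], [155.0, 234.0], [137.0, 237.0]])
w1 green (np.int32(128), [171.9, 225.4], [[157.0, 229.0], [172.0, 213.0], [186.0, 226.0], [171.0, 241.0]])
w1 green (np.int32(256), [176.1, 238.9], [[159.0, 243.0], [162.0, 224.0], [190.0, 229.0], [187.0, 248.0]])
w1 yellow (np.int32(941), [192.9, 282.6], [[172.0, 296.0], [178.0, 263.0], [214.0, 270.0], [208.0, 302.0]])
w1 wood (np.int32(451), [250.3, 129.3], [[236.0, 145.0], [237.0, 114.0], [264.0, 115.0], [262.0, 146.0]])
w1 wood (np.int32(2207), [156.2, 149.2], [[125.0, 133.0], [177.0, 119.0], [193.0, 177.0], [142.0, 191.0]])
w1 wood (np.int32(155), [368.9, 130.2], [[342.0, 125.0], [351.0, 109.0], [388.0, 131.0], [378.0, 147.0]])
w1 wood (np.int32(46), [350.5, 14
[... 2643 characters left out ...]
.0], [288.0, 220.0]])
scene0 wood (np.int32(73), [266.4, 117.0], [[263.0, 123.0], [263.0, 111.0], [270.0, 111.0], [270.0, 123.0]])
scene0 wood (np.int32(485), [318.6, 157.5], [[281.0, 150.0], [284.0, 139.0], [347.0, 160.0], [343.0, 171.0]])
scene0 wood (np.int32(83), [320.7, 192.6], [[313.0, 194.0], [316.0, 186.0], [328.0, 191.0], [325.0, 199.0]])
scene0 wood (np.int32(55), [284.9, 201.0], [[277.0, 198.0], [279.0, 196.0], [293.0, 204.0], [291.0, 207.0]])
scene0 wood (np.int32(148), [294.7, 210.8], [[283.0, 214.0], [302.0, 201.0], [306.0, 208.0], [288.0, 220.0]])
[ 515.58901143 -262.02516883   81.5       ]
[ 592.22830235 -221.78775582  109.        ]
[ 657.80865325 -181.82688771  109.        ]
```

View pics/w1c.png

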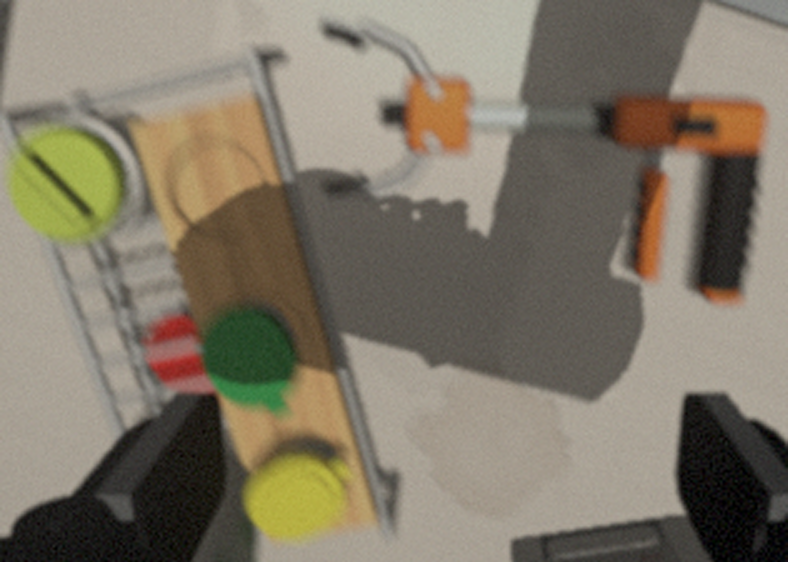

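```bash
python3 - <<'E'
from h import *
w=load('w1');t=load('top0');s=load('scene0')
P={}
for n,a,b,c in [('knuckle',(250,130.3),(335,233.5),(320.7,192.8)),('housing',(350.6,135.4),(290.5,242.5),(295,211)),('trigger',(335.4,174.8),(290.3,222.7),(285,201)),('gripend',(364,203),(272.5,212),None),('emptyring',(161.8,157.8),(372.5,212),None),('green',(174,229),(360.5,185.6),None),('yellow',(192.5,283),(347.2,161.3),None),('timer',(101,158),(396.7,207.1),None)]:
    obs=[(w,*a),(t,*b)]
    p2=tri(*obs); P[n]=p2
    print(n,p2.round(1), tri(*obs,(s,*c)).round(1) if c else '', 'w@z',plane(w,*a,p2[2]).round(1)[:2],'t@z',plane(t,*b,p2[2]).round(1)[:2])
# directions at z
for z in (17,):
    k=plane(w,250,130.3,z);h=plane(w,350.6,135.4,z);k2=plane(t,335,233.5,z);h2=plane(t,290.5,242.5,z)
    for a,b in ((k,h),(k2,h2)): dd=(a-b)[:2];print('gx',dd/np.linalg.norm(dd),np.linalg.norm(dd),np.degrees(np.arctan2(dd[1],dd[0])))
def cr(u,v):return (75+u/2.5,85+v/2.5)
def ta(u,v):return (260+u/4,115+v/4)
print('holder w', [plane(w,*cr(*q),81.5).round(1)[:2].tolist() for q in ((133,122),(252,96),(377,523))])
print('holder t', [plane(t,*ta(*q),81.5).round(1)[:2].tolist() for q in ((284,172),(361,137),(513,418),(438,455))])
print('front wire w z70',[plane(w,*cr(*q),70).round(1)[:2].tolist() for q in ((260,62),(382,500))])
print('front wire t z70',[plane(t,*ta(*q),70).round(1)[:2].tolist() for q in ((268,172),(434,478),(600,405))])
for d,n in ((w,'w1'),(t,'t')):
    h=cv2.cvtColor(d['image'],cv2.COLOR_RGB2HSV);m=(cv2.inRange(h,(0,130,70),(5,255,255))|cv2.inRange(h,(172,130,70),(180,255,255)))
    x0,y0,x1,y1=(125,195,165,250) if n=='w1' else (355,160,390,195)
    v,u=np.nonzero(m[y0:y1,x0:x1]);q=np.array([plane(d,a+x0,b+y0,33)[:2] for a,b in zip(u,v)])
    hull=cv2.convexHull(q.astype(np.float32))[:,0];print(n,hull.round().tolist())
E
```

```text
knuckle [ 463.3 -169.    20.9] [ 462.9 -169.1   22.5] w@z [ 464.9 -168.2] t@z [ 461.7 -169.8]
housing [428.5 -38.9  32.9] [428.5 -38.4  28. ] w@z [431.3 -37.8] t@z [425.7 -39.9]
trigger [486.7 -37.1  27.5] [486.5 -37.3  27.5] w@z [488.6 -36.8] t@z [484.7 -37.3]
gripend [514.   16.5  30.1]  w@z [515.   16.6] t@z [513.1  16.6]
emptyring [ 508.1 -249.6  134.8]  w@z [ 508.2 -247.9] t@z [ 508.  -251.2]
green [ 579.3 -217.7  138.7]  w@z [ 579.5 -218.1] t@z [ 579.1 -217.3]
yellow [ 654.4 -184.4  115.3]  w@z [ 654.5 -184.6] t@z [ 654.3 -184.3]
timer [ 535.4 -326.    99.4]  w@z [ 537.2 -325.1] t@z [ 533.7 -326.8]
gx [ 0.24265914 -0.97011161] 139.6426484791429 -75.95646146490468
gx [ 0.2570883  -0.96638792] 133.87969169483932 -75.10263798499496
holder w [[504.6, -305.9], [477.0, -253.9], [681.1, -138.1]]
holder t [[672.6, -143.6], [702.6, -198.8], [500.6, -308.2], [471.0, -255.9]]
front wire w z70 [[461.8, -256.4], [673.6, -138.3]]
front wire t z70 [[675.8, -133.6], [456.5, -255.9], [516.0, -372.6]]
w1 [[657.0, -278.0], [657.0, -251.0], [619.0, -269.0], [616.0, -271.0], [613.0, -273.0], [614.0, -276.0], [618.0, -283.0], [620.0, -285.0], [625.0, -289.0], [626.0, -290.0], [633.0, -290.0], [649.0, -289.0], [650.0, -289.0], [655.0, -283.0], [657.0, -282.0]]
t [[658.0, -268.0], [658.0, -265.0], [654.0, -250.0], [647.0, -250.0], [641.0, -253.0], [624.0, -265.0], [612.0, -274.0], [612.0, -280.0], [616.0, -286.0], [619.0, -289.0], [637.0, -292.0], [641.0, -292.0], [644.0, -292.0], [647.0, -289.0], [655.0, -274.0]]
```

```bash
python3 -c "
from h import *
grab('wrist','w2');print(arm.read_state()['position'])"
python3 -m pendant '[[-0.026,-0.030,0,0,0,0,0.0854],[-0.026,-0.030,0,0,0,0,0.0854],[-0.026,-0.030,0,0,0,0,0.0854],[-0.026,-0.030,0,0,0,0,0.0854],[-0.026,-0.030,0,0,0,0,0.0854],[-0.026,-0.030,0,0,0,0,0.0854],[0,0,0,0,0,0,0.0854],[0,0,0,0,0,0,0.0854]]'
python3 - <<'E'
from h import *
d=grab('wrist','w3');print(arm.read_state()['position'],d['xyz'])
for n,p in [('pot',(634,-269,33)),('empty',(518,-264,81)),('grn',(586,-226,109))]: print(n,np.round(proj(d,p)))
E
```

```text
[ 496.953111   -152.01017515  327.82330198]
clock: 2.35
position: [697.1, -282.5, 325.5]
ee_rot: [-0.144, 0.99, 0.001, -0.002]
contact_force: [-0.4, 0.6, -0.1]
gripper_width: 85.3
grasp_force: 0.0
[ 696.75839778 -281.85698382  327.47087222] [ 631.27721114 -302.54712369  443.88668716]
pot [278. 116.]
empty [319.  14.]
grn [337.  85.]
```

View pics/w3.png

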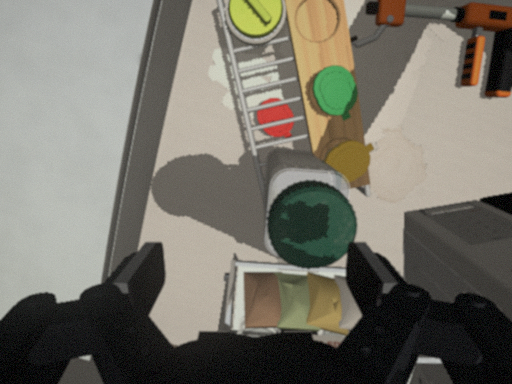

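Wrist view from the rear: the red lid is fully visible at (274,118), the empty well ring is at (317,19), the green lid at (334,91), and the rear top wire runs from (222,20) to (252,150).

```bash
python3 - <<'E'
from h import *
w=load('w3');t=load('top0')
h=cv2.cvtColor(w['image'],cv2.COLOR_RGB2HSV)
m=cv2.inRange(h,(0,120,70),(6,255,255))|cv2.inRange(h,(170,120,70),(180,255,255))
m[:,:240]=0;m[:90]=0;m[145:]=0;m[:,310:]=0
v,u=np.nonzero(m)
q=np.array([plane(w,a,b,33.5)[:2] for a,b in zip(u,v)],np.float32)
hull=cv2.convexHull(q)[:,0]
print('lid el',cv2.fitEllipse(hull),'minrect',cv2.minAreaRect(hull),'px',u.min(),u.max(),v.min(),v.max())
# two-view lid: w3 ellipse centre px & top hull
rx=np.array([.486,-.874]);ry=np.array([.874,.486])
for n,qq in (('w3',q),): print(n,'u',(qq@rx).min(),(qq@rx).max(),'v',(qq@ry).min(),(qq@ry).max())
ht=cv2.cvtColor(t['image'],cv2.COLOR_RGB2HSV);mt=cv2.inRange(ht,(0,130,70),(5,255,255));v2,u2=np.nonzero(mt[160:195,355:390])
q2=np.array([plane(t,a+355,b+160,33.5)[:2] for a,b in zip(u2,v2)]);print('t u',(q2@rx).min(),(q2@rx).max(),'v',(q2@ry).min(),(q2@ry).max())
print('green',plane(w,334,91,109).round(1),'ring',plane(w,317,19,81.5).round(1),'ringtop',plane(t,372.5,212,81.5).round(1), 'ring tri',tri((w,317,19),(t,372.5,212)).round(1))
w2=load('w2');print('ring w2',plane(w2,161.8,157.8,81.5).round(1))
c=w['image'][0:200,200:390];cv2.imwrite('pics/w3c.png',cv2.resize(c,None,fx=3,fy=3,interpolation=cv2.INTER_CUBIC)[:,:,::-1])
c=w2['image'][85:310,75:390];cv2.imwrite('pics/w2c.png',cv2.resize(c,None,fx=2.5,fy=2.5,interpolation=cv2.INTER_CUBIC)[:,:,::-1])
# orange in w2
h=cv2.cvtColor(w2['image'],cv2.COLOR_RGB2HSV);m=cv2.inRange(h,(4,150,60),(18,255,255));m[:,:230]=0;m[:100]=0;m[215:]=0;m[:,395:]=0
n,l,st,ct=cv2.connectedComponentsWithStats(m)
for i in range(1,n):
    if st[i,4]>30:
        cn=max(cv2.findContours((l==i).astype(np.uint8),0,2)[0],key=len);print(st[i,4],cv2.minAreaRect(cn))
E
```

```text
lid el ((638.0298461914062, -271.18341064453125), (43.33318328857422, 55.65242385864258), 149.98699951171875) minrect ((638.0795288085938, -272.3575134277344), (48.42516326904297, 47.029327392578125), 16.60582160949707) px 257 293 99 137
w3 u 524.5988114013671 571.3120438232421 v 399.9258114013672 452.141522644043
t u 532.8843465384466 567.6272657736571 v 398.8356080172725 449.6621820758756
green [ 592.3 -227.3  109. ] ring [ 523.5 -264.    81.5] ringtop [ 519.5 -264.1   81.5] ring tri [ 521.3 -264.4   76.3]
ring w2 [ 522.2 -260.5   81.5]
524 ((247.5, 127.5), (27.0, 23.0), 90.0)
1008 ((348.63238525390625, 132.22059631347656), (58.933223724365234, 20.64327621459961), 2.726310968399048)
332 ((332.88824462890625, 171.95294189453125), (9.28027629852295, 42.41316604614258), 4.39870548248291)
44 ((361.5, 200.5), (3.0, 13.0), 90.0)
```

View pics/w3c.png

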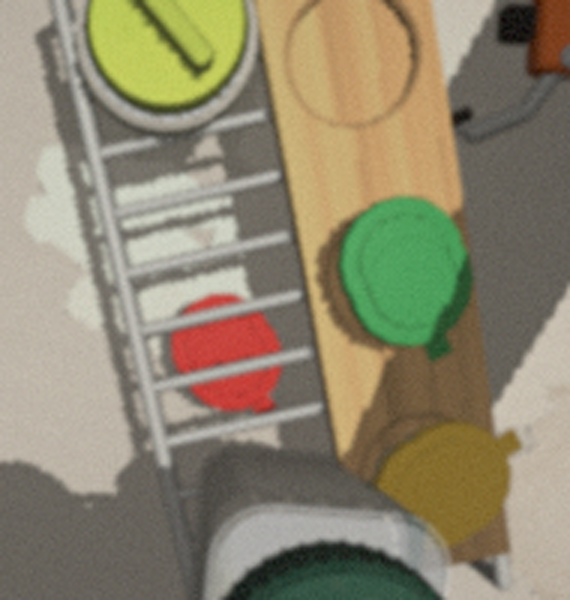

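```bash
python3 - <<'E'
from h import *
w2=load('w2');w3=load('w3');t=load('top0');s=load('scene0')
for n,a,b,c in [('knuckle',(247.5,127.8),(335,233.5),(320.7,192.8)),('housing',(348.6,132.5),(290.5,242.5),(295,211)),('trigger',(333,172),(290.3,222.7),(285,201)),('gripend',(361.5,200.5),(272.5,212),None)]:
    o=[(w2,*a),(t,*b)]+([(s,*c)] if c else []); print(n,tri(*o).round(1),'w',plane(w2,*a,25)[:2].round(1),'t',plane(t,*b,25)[:2].round(1), 's',plane(s,*c,25)[:2].round(1) if c else '')
for f,k,hh,tr in ((w2,(247.5,127.8),(348.6,132.5),(333,172)),(t,(335,233.5),(290.5,242.5),(290.3,222.7))):
    K=plane(f,*k,17)[:2];H=plane(f,*hh,17)[:2];g=(K-H)/np.linalg.norm(K-H);gy=np.array([-g[1],g[0]])
    T=plane(f,*tr,17)[:2]
    o=H-10*g+55*gy; print('yaw',np.degrees(np.arctan2(g[1],g[0])),'K-H',np.linalg.norm(K-H),'origin',o.round(1),'trig own',((T-o)@g).round(1),((T-o)@gy).round(1))
c=plane(w3,275.7,117.3,33.5);tb=plane(w3,287.3,134.7,31);d=(tb-c)[:2]
print('pot',c.round(1),'tab dir',np.degrees(np.arctan2(d[1],d[0])),np.linalg.norm(d))
g=plane(w3,200+403/3,270/3,109);gt=plane(w3,200+438/3,345/3,108);d=(gt-g)[:2];print('green',g,np.degrees(np.arctan2(d[1],d[0])),np.linalg.norm(d))
print('pot tri', tri((w3,275.7,117.3),(t,372.2,177.8)).round(1))
E
```

```text
knuckle [ 462.8 -170.9   21.1] w [ 463.  -172.2] t [ 461.  -169.1] s [ 460.3 -167.8]
housing [427.9 -39.8  26.4] w [428.6 -39.4] t [426.8 -40.5] s [430.  -40.3]
trigger [486.2 -38.8  25.2] w [486.2 -40.6] t [485.2 -37.5] s [488.2 -39.3]
gripend [514.7  16.2  20.2] w [513.3  14.1] t [514.1  16.4] s 
yaw -75.50388639717873 K-H 139.76501447051984 origin [479.3 -13.5] trig own 25.8 1.5
yaw -75.10263798499496 K-H 133.87969169483932 origin [478.5 -17.2] trig own 22.2 2.5
pot [ 636.7 -272.    33.5] tab dir 51.66181203113879 27.6492160535784
green [ 591.283188   -227.29790868  109.        ] 45.90790195390077 29.230361212972223
pot tri [ 635.3 -273.2   33.6]
```

```bash
python3 -m pendant '[[0.018,0.040,0,0,0,0,0.0854],[0.018,0.040,0,0,0,0,0.0854],[0.018,0.040,0,0,0,0,0.0854],[0.018,0.040,0,0,0,0,0.0854],[0.018,0.040,0,0,0,0,0.0854],[0.018,0.040,0,0,0,0,0.0854],[0.018,0.040,0,0,0,0,0.0854],[0.018,0.040,0,0,0,0,0.0854],[0,0,0.045,0,0,2,0.0854],[0,0,0.045,0,0,0,0.0854],[0,0,0.045,0,0,0,0.0854],[0,0,0.045,0,0,0,0.0854]]'
python3 -m pendant '[[0,0,0.02,0,0,0,0.0854],[0,0,0.0,0,0,0,0.0854],[0,0,0,0,0,0,0.0854]]'
cat >> h.py <<'E'
from scipy.spatial.transform import Rotation as Q
def pose():
    s=arm.read_state();M=Q.from_quat(s['ee_rot']).as_matrix();return np.array(s['position']),M,s
def to(target,yaw_y=None):
    p,M,s=pose();d=np.array(target)-p
    print('pos',p.round(1),'tool y deg',round(np.degrees(np.arctan2(M[1,1],M[0,1])),2),'tilt',np.degrees(M[:2,2]).round(2),'w',round(s['gripper_width'],1),'gf',round(s['grasp_force'],1),'F',np.round(s['contact_force'],1),'t',s['clock']);print('shift tool',(M.T@d/1000).round(4))
E
python3 - <<'E'
from h import *
to((465.5,-18.6,29));d=grab('wrist','w4')
h=cv2.cvtColor(d['image'],cv2.COLOR_RGB2HSV);m=cv2.inRange(h,(4,150,60),(18,255,255))
n,l,st,ct=cv2.connectedComponentsWithStats(m)
for i in range(1,n):
    if st[i,4]>80:
        cn=max(cv2.findContours((l==i).astype(np.uint8),0,2)[0],key=len);print(st[i,4],cv2.minAreaRect(cn))
E
```

```text
clock: 3.6
position: [466.9, -15.6, 149.0]
ee_rot: [-0.128, 0.992, 0.0, 0.003]
contact_force: [-0.1, 0.2, -1.1]
gripper_width: 85.4
grasp_force: 0.0
clock: 3.9
position: [468.2, -15.5, 130.1]
ee_rot: [-0.128, 0.992, -0.0, 0.001]
contact_force: [0.8, -0.4, -0.3]
gripper_width: 85.4
grasp_force: 0.0
pos [468.2 -15.5 130.1] tool y deg 104.7 tilt [0.16 0.02] w 85.4 gf 0.0 F [ 0.8 -0.4 -0.3] t 3.9
shift tool [ 0.0037 -0.0023  0.101 ]
2006 ((59.05328369140625, 141.0860595703125), (53.0539436340332, 50.971622467041016), 84.80557250976562)
3717 ((238.0, 140.0), (38.0, 114.0), 90.0)
1139 ((220.64309692382812, 212.65023803710938), (76.88533782958984, 15.9215726852417), 88.02507019042969)
114 ((278.0, 262.0), (6.0, 24.0), 90.0)
```

View pics/w4.png

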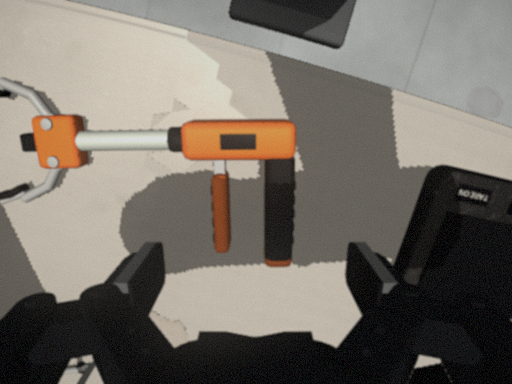

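Close wrist view: the tube is level in the image (v=140), the trigger spans u 212-230 and v 173-252, and the grip spans u 264-294 and v 158-265.

```bash
python3 - <<'E'
from h import *
d=load('w4');p,M,s=pose()
for n,u,v,z in [('trigfront',212.5,213,22),('griprear',293.5,213,22),('gripend',279,265,22),('housL',181,140,20),('housR',295,140,20),('housTop',238,120,28),('knuckle',59,141,22)]:
    print(n,(M.T@(plane(d,u,v,z)-p)).round(1),plane(d,u,v,z).round(1))
E
```

```text
trigfront [-11.  -33.4 108.6] [488.4 -44.7  22. ]
griprear [-11.   29.7 108.6] [472.4  16.3  22. ]
gripend [-56.3  19.4 108.8] [518.9  17.9  22. ]
housL [ 45.3 -54.9 110.4] [439.4 -79.8  20. ]
housR [ 45.2  29.1 110.3] [418.2   1.4  20. ]
housTop [ 60.  -12.2 102.3] [414.4 -42.2  28. ]
knuckle [  45.8 -147.3  108.4] [ 462.4 -169.3   22. ]
```

```bash
python3 -m pendant '[[0.004,-0.002,0.04,0,0,0,0.0854],[0,0,0.03,0,0,0,0.0854],[0,0,0.020,0,0,0,0.0854],[0,0,0.011,0,0,0,0.0854],[0,0,0,0,0,0,0.0854]]'
python3 -m pendant '[[0,0,0,0,0,0,0.07],[0,0,0,0,0,0,0.064],[0,0,0,0,0,0,0.061],[0,0,0,0,0,0,0.059],[0,0,0,0,0,0,0.058],[0,0,0,0,0,0,0.058],[0,0,0,0,0,0,0.058],[0,0,0,0,0,0,0.058]]'
python3 -c "
from h import *
to((465,-18,29))"
```

```text
clock: 4.45
position: [465.1, -18.3, 27.6]
ee_rot: [-0.128, 0.992, -0.0, 0.0]
contact_force: [0.6, -0.8, -0.4]
gripper_width: 85.4
grasp_force: 0.0
clock: 5.25
position: [465.7, -17.0, 29.5]
ee_rot: [-0.128, 0.992, 0.001, 0.002]
contact_force: [-4.6, 7.2, 12.1]
gripper_width: 58.4
grasp_force: 13.5
pos [465.7 -17.   29.5] tool y deg 104.69 tilt [0.21 0.1 ] w 58.4 gf 13.5 F [-4.6  7.2 12.1] t 5.25
shift tool [ 0.001  -0.0007  0.0005]
```

```bash
python3 -m pendant '[[0,0,-0.003,0,0,0,0.058],[0,0,-0.004,0,0,0,0.058],[0,0.005,-0.003,0,0,0,0.058],[0,0.010,0,0,0,0,0.058],[0,0.015,0,0,0,0,0.058],[0,0.015,0,0,0,0,0.058],[0,0.010,0,0,0,0,0.058],[0,0.005,0,0,0,0,0.058],[0,0,0,0,0,0,0.058]]'
python3 - <<'E'
from h import *
to((507,44.6,35));d=grab('wrist','w5')
E
```

```text
clock: 6.15
position: [449.4, 40.3, 37.3]
ee_rot: [-0.128, 0.992, -0.0, -0.0]
contact_force: [0.6, -0.0, -1.6]
gripper_width: 58.2
grasp_force: 9.1
pos [449.4  40.3  37.3] tool y deg 104.74 tilt [-0.01 -0.  ] w 58.2 gf 9.1 F [ 0.6 -0.  -1.6] t 6.15
shift tool [-0.0568 -0.0105  0.0023]
```

View pics/w5.png

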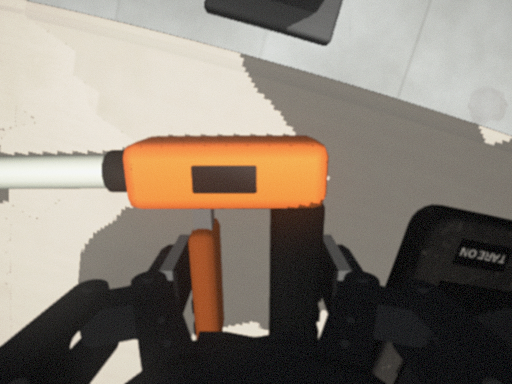

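The view shows the grabber held square: tube level at v≈171, housing spanning (125-328, 136-208), both bars between the pads. I've now used all 10 picture views, so from here I'll measure numerically. Next: pre-approach pose.

```bash
python3 -m pendant '[[-0.008,-0.002,0,0,0,0,0.058],[-0.016,-0.003,0,0,0,0,0.058],[-0.016,-0.003,0,0,0,0,0.058],[-0.010,-0.002,0,0,0,0,0.058],[-0.006,0,0,0,0,-3,0.058],[0,0,0,0,0,-4.5,0.058],[0,0,0,0,0,-4,0.058],[0,0,0,0,0,-3,0.058],[0,0,0,0,0,0,0.058],[0,0,0,0,0,0,0.058]]'
python3 - <<'E'
from h import *
to((507,44.6,34))
p,M,s=pose()
W=grab('wrist','w6');T=grab('top','t6');S=grab('scene','s6')
def org(d,roi):
    h=cv2.cvtColor(d['image'],cv2.COLOR_RGB2HSV);m=cv2.inRange(h,(4,140,60),(18,255,255))
    x0,y0,x1,y1=roi;k=np.zeros_like(m);k[y0:y1,x0:x1]=m[y0:y1,x0:x1]
    n,l,st,ct=cv2.connectedComponentsWithStats(k);r=[]
    for i in range(1,n):
        if st[i,4]>25:
            cn=max(cv2.findContours((l==i).astype(np.uint8),0,2)[0],key=len);q=cv2.minAreaRect(cn);r.append((int(st[i,4]),np.round(q[0],1).tolist(),np.round(q[1]).tolist(),st[i,:4].tolist()))
    return r
def own(x,y,z): return p+M@np.array([-14-y, -(x+2), 29-z])   # tool coords of own point
for n,q in (('kn',(145.5,-55,22)),('hous',(10,-55,22)),('trig',(25,2,22))):
    print(n,own(*q).round(1),[np.round(proj(f,own(*q)),1).tolist() for f in (W,T,S)])
print('W',org(W,(0,60,420,300)));print('T',org(T,(240,160,400,260)));print('S',org(S,(250,150,370,240)))
E
```

```text
clock: 7.2
position: [506.3, 43.9, 37.2]
ee_rot: [-0.251, 0.968, -0.0, -0.0]
contact_force: [0.1, -0.3, -1.5]
gripper_width: 58.0
grasp_force: 9.2
pos [506.3  43.9  37.2] tool y deg 119.06 tilt [-0.02 -0.01] w 58.0 gf 9.2 F [ 0.1 -0.3 -1.5] t 7.2
shift tool [-0.001   0.0003  0.0032]
kn [ 542.1 -105.    30.2] [[-67.4, 177.0], [314.1, 204.8], [292.3, 184.6]]
hous [476.3  13.4  30.2] [[226.9, 175.5], [272.9, 224.4], [273.7, 207.4]]
trig [533.4  28.   30.2] [[198.3, 294.0], [269.0, 205.0], [261.0, 199.1]]
W [(12340, [224.3, 172.0], [205.0, 73.0], [122, 136, 206, 74]), (2160, [204.1, 259.6], [80.0, 32.0], [188, 219, 34, 81])]
T [(109, [315.0, 205.2], [12.0, 12.0], [308, 199, 14, 14]), (260, [273.1, 224.2], [10.0, 29.0], [259, 216, 29, 19])]
S [(45, [292.1, 184.9], [10.0, 7.0], [287, 182, 10, 9]), (40, [264.3, 202.1], [7.0, 6.0], [261, 199, 8, 7]), (189, [273.5, 207.7], [10.0, 23.0], [265, 199, 18, 20])]
```

```bash
python3 -m pendant '[[-0.001,-0.005,0.002,0,0,0,0.058],[0,-0.012,0.002,0,0,0,0.058],[0,-0.018,0,0,0,0,0.058],[0,-0.020,0,0,0,0,0.058],[0,-0.020,0,0,0,0,0.058],[0,-0.015,0,0,0,0,0.058],[0,-0.010,0,0,0,0,0.058],[0,-0.005,0,0,0,0,0.058],[0,0,0,0,0,0,0.058]]'
cat >> h.py <<'E'
def org(d,roi,lo=(4,140,60),hi=(18,255,255),a=25):
    h=cv2.cvtColor(d['image'],cv2.COLOR_RGB2HSV);m=cv2.inRange(h,lo,hi)
    x0,y0,x1,y1=roi;k=np.zeros_like(m);k[y0:y1,x0:x1]=m[y0:y1,x0:x1]
    n,l,st,ct=cv2.connectedComponentsWithStats(k);r=[]
    for i in range(1,n):
        if st[i,4]>a:
            cn=max(cv2.findContours((l==i).astype(np.uint8),0,2)[0],key=len);q=cv2.minAreaRect(cn);r.append((int(st[i,4]),np.round(q[0],1).tolist(),np.round(q[1]).tolist(),st[i,:4].tolist()))
    return r
def own(x,y,z,dx=2): p,M,s=pose(); return p+M@np.array([-14-y, -(x+dx), 29-z])
E
python3 - <<'E'
from h import *
to((569.2,-67.7,33))
T=grab('top','t7');S=grab('scene','s7');W=grab('wrist','w7')
print([np.round(proj(f,own(145.5,-55,22)),1).tolist() for f in (T,S)],'throat',own(203,-55,14.5).round(1))
print('T',org(T,(290,180,400,260)));print('S',org(S,(270,150,370,200)))
print('red',org(T,(355,160,390,195),(0,130,70),(5,255,255),10)); print('redW',org(W,(0,0,512,384),(0,130,70),(3,255,255),20))
E
```

```text
clock: 8.25
position: [558.3, -47.5, 33.1]
ee_rot: [-0.251, 0.968, 0.0, -0.0]
contact_force: [-0.1, 0.6, -2.6]
gripper_width: 58.3
grasp_force: 9.2
pos [558.3 -47.5  33.1] tool y deg 119.11 tilt [-0.01 -0.  ] w 58.3 gf 9.2 F [-0.1  0.6 -2.6] t 8.25
shift tool [ 0.0003 -0.0229  0.0001]
[[344.8, 189.8], [304.8, 169.3]] throat [ 622.1 -245.6   18.7]
T [(55, [342.6, 191.7], [13.0, 5.0], [339, 186, 9, 12]), (256, [304.7, 208.9], [10.0, 28.0], [291, 201, 28, 18])]
S [(31, [279.0, 185.5], [6.0, 5.0], [276, 183, 7, 7]), (145, [287.0, 191.2], [9.0, 20.0], [280, 182, 14, 18])]
red [(30, [367.7, 171.4], [4.0, 8.0], [364, 170, 9, 6]), (51, [372.8, 177.1], [4.0, 11.0], [367, 174, 12, 8]), (15, [374.6, 183.7], [2.0, 6.0], [372, 182, 6, 4])]
redW []
```

```bash
python3 -m pendant '[[0,-0.006,0,0,0,0,0.058],[0,-0.007,0,0,0,0,0.058],[0,-0.006,0,0,0,0,0.058],[0,-0.004,0,0,0,0,0.058],[0,0,0,0,0,0,0.058],[0,0,0,0,0,0,0.058]]'
python3 - <<'E'
from h import *
to((569.2,-67.7,33));T=grab('top','t8');print('throat',own(203,-55,14.5).round(1))
print('red',org(T,(355,160,390,195),(0,130,70),(5,255,255),10))
E
python3 -m pendant '[[0,0,0,0,0,0,0.056],[0,0,0,0,0,0,0.055],[0,0,0,0,0,0,0.054],[0,0,0,0,0,0,0.053],[0,0,0,0,0,0,0.0525],[0,0,0,0,0,0,0.0525]]'
```

```text
clock: 9.0
position: [569.4, -67.3, 33.2]
ee_rot: [-0.252, 0.968, 0.0, -0.0]
contact_force: [0.2, -0.7, -2.7]
gripper_width: 57.8
grasp_force: 9.2
pos [569.4 -67.3  33.2] tool y deg 119.14 tilt [-0.01  0.  ] w 57.8 gf 9.2 F [ 0.2 -0.7 -2.7] t 9.0
shift tool [ 0.0004 -0.0002  0.0002]
throat [ 633.4 -266.2   18.7]
red [(29, [367.7, 171.4], [4.0, 8.0], [364, 170, 9, 6]), (49, [372.9, 177.3], [4.0, 11.0], [367, 174, 12, 8]), (14, [374.6, 183.7], [2.0, 6.0], [372, 182, 6, 4])]
clock: 9.65
position: [569.5, -67.1, 33.3]
ee_rot: [-0.252, 0.968, 0.0, 0.0]
contact_force: [-0.3, 0.3, -1.8]
gripper_width: 52.7
grasp_force: 10.8
```

```bash
python3 -m pendant '[[0,0,0,0,0,0,0.052],[0,0,0,0,0,0,0.0515],[0,0,0,0,0,0,0.0515]]'; python3 -m pendant '[[0,0,0,0,0,0,0.051],[0,0,0,0,0,0,0.0505],[0,0,0,0,0,0,0.0505]]'
```

```text
clock: 9.95
position: [569.5, -67.1, 33.3]
ee_rot: [-0.252, 0.968, -0.0, 0.0]
contact_force: [-0.9, 0.8, -2.1]
gripper_width: 51.6
grasp_force: 11.1
clock: 10.25
position: [569.5, -67.1, 33.3]
ee_rot: [-0.252, 0.968, -0.0, -0.0]
contact_force: [0.0, 0.3, -3.0]
gripper_width: 50.7
grasp_force: 11.4
```

```bash
python3 -m pendant '[[0,0,0,0,0,0,0.0502],[0,0,0,0,0,0,0.05],[0,0,0,0,0,0,0.05]]'
```

```text
clock: 10.55
position: [569.5, -67.1, 33.3]
ee_rot: [-0.252, 0.968, 0.0, -0.0]
contact_force: [-0.6, 0.3, -1.9]
gripper_width: 50.2
grasp_force: 11.5
```

```bash
python3 -m pendant '[[0,0,0,0,0,0,0.0497],[0,0,0,0,0,0,0.0494],[0,0,0,0,0,0,0.0494]]';python3 -m pendant '[[0,0,0,0,0,0,0.0491],[0,0,0,0,0,0,0.0491]]'
```

```text
clock: 10.85
position: [569.3, -67.1, 33.3]
ee_rot: [-0.252, 0.968, 0.0, -0.0]
contact_force: [-0.6, 0.4, -0.5]
gripper_width: 49.8
grasp_force: 12.9
clock: 11.05
position: [569.3, -67.1, 33.3]
ee_rot: [-0.252, 0.968, 0.0, -0.0]
contact_force: [-0.4, 0.8, -1.4]
gripper_width: 49.0
grasp_force: 16.5
```

```bash
python3 -m pendant '[[0,0,0,0,0,0,0.0488],[0,0,0,0,0,0,0.0488]]'
```

```text
clock: 11.25
position: [569.4, -67.1, 33.3]
ee_rot: [-0.252, 0.968, 0.0, -0.0]
contact_force: [-1.6, 1.0, -1.3]
gripper_width: 49.1
grasp_force: 20.6
```

```bash
python3 -m pendant '[[0,0,0,0,0,0,0.0488],[0,0,0,0,0,0,0.0488],[0,0,0,0,0,0,0.0488]]'
python3 - <<'E'
from h import *
to((569.2,-67.7,33));T=grab('top','t9')
print('throat',own(203,-55,14.5,6.5).round(1))
print('red',org(T,(355,160,390,195),(0,130,70),(5,255,255),10))
E
```

```text
clock: 11.55
position: [569.5, -67.1, 33.3]
ee_rot: [-0.252, 0.968, 0.0, -0.0]
contact_force: [-1.8, 0.6, -0.9]
gripper_width: 49.4
grasp_force: 20.7
pos [569.5 -67.1  33.3] tool y deg 119.16 tilt [-0.01 -0.  ] w 49.4 gf 20.7 F [-1.8  0.6 -0.9] t 11.55
shift tool [ 0.0005 -0.0004  0.0003]
throat [ 635.7 -270.    18.8]
red [(31, [367.7, 171.4], [4.0, 8.0], [364, 170, 9, 6]), (51, [372.8, 177.1], [4.0, 11.0], [367, 174, 12, 8]), (15, [374.7, 183.9], [2.0, 6.0], [372, 182, 6, 4])]
```

```bash
python3 -m pendant '[[0,0,-0.002,0,0,0,0.0488],[0,0,-0.002,0,0,0,0.0488],[0,0,-0.002,0,0,0,0.0488],[0,0,0,0,0,0,0.0488],[0,0.002,0,0,0,0,0.0488],[0,0.004,0,0,0,0,0.0488]]'; python3 -m pendant '[[0,0.007,0,0,0,0,0.0488],[0,0.010,0,0,0,0,0.0488],[0,0.013,0,0,0,0,0.0488],[0,0.013,0,0,0,0,0.0488],[0,0.014,0,0,0,0,0.0488],[0,0.014,0,0,0,0,0.0488],[0,0.014,0,0,0,0,0.0488],[0,0.014,0,0,0,0,0.0488],[0,0.013,0,0,0,0,0.0488],[0,0.010,0,0,0,0,0.0488],[0,0.006,0,0,0,0,0.0488],[0,0.003,0,0,0,0,0.0488]]'
python3 - <<'E'
from h import *
to((503.4,52,39));T=grab('top','t10');S=grab('scene','s10')
p=own(203,-55,33.5-4,6.5);print('throat',p.round(1),'pred',np.round(proj(T,p),1),np.round(proj(S,p),1))
print('red',org(T,(300,160,390,260),(0,110,60),(5,255,255),10),org(S,(250,130,390,230),(0,110,60),(5,255,255),8))
E
```

```text
clock: 12.2
position: [566.5, -61.8, 39.2]
ee_rot: [-0.252, 0.968, 0.0, 0.0]
contact_force: [0.4, -0.6, -2.9]
gripper_width: 49.4
grasp_force: 18.8
clock: 13.4
position: [502.6, 53.1, 39.4]
ee_rot: [-0.252, 0.968, -0.0, 0.0]
contact_force: [1.5, -0.4, -1.9]
gripper_width: 48.5
grasp_force: 18.8
pos [502.6  53.1  39.4] tool y deg 119.2 tilt [0.01 0.  ] w 48.5 gf 18.8 F [ 1.5 -0.4 -1.9] t 13.4
shift tool [-0.0002 -0.0014  0.0004]
throat [ 569.1 -150.1   39.8] pred [330.1 196. ] [298.7 174.1]
red [(220, [330.0, 197.0], [16.0, 16.0], [322, 189, 17, 17])] []
```

```bash
python3 -m pendant '[[0,0,-0.005,0,0,0,0.0488],[0,0,-0.012,0,0,0,0.0488],[0,0,-0.017,0,0,0,0.0488],[0,0,-0.017,0,0,0,0.0488],[0,0,-0.017,0,0,0,0.0488],[0,0,-0.012,0,0,0,0.0488],[0,0,-0.005,0,0,0,0.0488],[0.005,0,0,0,0,0,0.0488],[0.010,0,0,0,0,0,0.0488],[0.015,0,0,0,0,0,0.0488],[0.015,0,0,0,0,0,0.0488],[0.015,0,0,0,0,0,0.0488]]';python3 -m pendant '[[0.015,0,0,0,0,0,0.0488],[0.012,0,0,0,0,0,0.0488],[0.006,0,0,0,0,0,0.0488],[0.002,-0.003,0,0,0,0,0.0488],[0,-0.008,0,0,0,0,0.0488],[0,-0.014,0,0,0,0,0.0488],[0,-0.014,0,0,0,0,0.0488],[0,-0.010,0,0,0,0,0.0488],[0,-0.004,0,0,0,0,0.0488],[0,0,0,0,0,0,0.0488],[0,0,0,0,0,0,0.0488]]'
python3 - <<'E'
from h import *
to((456,-58.6,125));T=grab('top','t11');S=grab('scene','s11');W=grab('wrist','w11');t0=load('top0')
p,M,s=pose();pp=p+np.array([66.5,-204.9,-33.3+33.5]);print('pot pred',pp.round(1),np.round(proj(T,pp),1),np.round(proj(S,pp),1),np.round(proj(W,pp),1))
print('red',org(T,(300,160,410,260),(0,110,60),(5,255,255),10),org(S,(250,110,390,230),(0,90,50),(8,255,255),8))
r=org(T,(300,160,410,260),(0,110,60),(5,255,255),60)[0];print('pot top',plane(T,*r[1],pp[2]).round(1))
# subpixel ring in unobstructed first top image
c=cv2.cvtColor(t0['image'],cv2.COLOR_RGB2GRAY)[195:232,352:395];b=cv2.subtract(cv2.GaussianBlur(c,(0,0),4),c)
print(c[::2,::2])
E
```

```text
clock: 14.7
position: [448.3, 22.3, 123.4]
ee_rot: [-0.252, 0.968, -0.0, -0.001]
contact_force: [-0.3, -0.3, -1.8]
gripper_width: 49.2
grasp_force: 19.0
clock: 15.8
position: [445.5, -40.0, 124.2]
ee_rot: [-0.252, 0.968, 0.0, -0.0]
contact_force: [-0.3, -0.1, -2.4]
gripper_width: 49.1
grasp_force: 19.0
pos [445.5 -40.  124.2] tool y deg 119.15 tilt [-0.02  0.  ] w 49.1 gf 19.0 F [-0.3 -0.1 -2.4] t 15.8
shift tool [-0.0001 -0.0214 -0.0008]
pot pred [ 512.  -244.6  124.5] [369.2 211.2] [332.1 154.9] [-171.3  180.7]
red [(256, [367.5, 211.0], [21.0, 15.0], [359, 203, 19, 19])] []
pot top [ 512.2 -240.1  124.5]
[[128 136 125 118 103 106 123 138 146 147 148 149 148 138 130 124 123 136
  149 129 129 120]
 [113 139 140 138 139 141 138 139 143 149 146 150 145 124 113 137 153 155
  156 141 116 124]
 [111 128 139 142 144 146 140 137 142 147 147 145 149 147 151 158 158 151
  141 127 118 139]
 [111 108 137 142 144 143 141 135 143 147 147 145 146 149 156 149 144 137
  118 128 129 140]
 [ 99 104 126 140 144 144 143 133 133 130 129 133 142 151 146 133 116 122
  115 133 112 139]
 [102 107 112 135 14
[... 582 characters left out ...]
4 137 133 128 136 144 146 142
  118 122 129 126]
 [157 160 159 141  98 119 115 135 129 128 139 133 123 132 146 145 146 146
  123  91  91 107]
 [161 161 162 155 105 110 111 124 139 135 139 138 132 135 145 141 141 151
  136 121 117 121]
 [160 160 161 161 143  97 113 109 136 140 141 145 138 131 138 147 157 159
  160 156 151 145]
 [162 160 161 163 157 125 102 104 124 141 139 136 138 144 160 158 159 158
  154 143 142 147]
 [164 162 163 162 160 149 100 108 109 130 135 148 154 161 160 158 152 144
  144 147 152 155]
 [161 163 162 162 164 156 117  95 121 140 153 160 156 156 143 141 143 144
  147 157 160 160]
 [160 162 164 161 160 160 147 104 123 149 156 152 143 130 135 142 146 155
  158 159 160 156]]
```

```bash
python3 - <<'E'
from h import *
T=load('t11');t0=load('top0');T10=load('t10')
ry=np.array([.874,.486])
def cen(d,roi,rngs,z):
    x0,y0,x1,y1=roi;im=cv2.resize(d['image'][y0:y1,x0:x1],None,fx=6,fy=6,interpolation=cv2.INTER_CUBIC);h=cv2.cvtColor(im,cv2.COLOR_RGB2HSV)
    m=0
    for lo,hi in rngs: m=m|cv2.inRange(h,lo,hi)
    m=cv2.morphologyEx(m,cv2.MORPH_CLOSE,np.ones((9,9)));m=cv2.morphologyEx(m,cv2.MORPH_OPEN,cv2.getStructuringElement(2,(45,45)))
    cn=max(cv2.findContours(m,0,1)[0],key=cv2.contourArea);e=cv2.fitEllipse(cn)
    u,v=(e[0][0]+.5)/6-.5+x0,(e[0][1]+.5)/6-.5+y0
    return (round(u,2),round(v,2)),np.round(e[1],0)/6,round(e[2]),plane(d,u,v,z)[:2].round(1)
red=[((0,110,60),(6,255,255)),((172,110,60),(180,255,255))]
print('pot t11',cen(T,(350,195,390,230),red,124.5));print('pot t10',cen(T10,(315,182,347,212),red,39.6))
for n,d in (('t0',t0),('t11',T)):
    g=cen(d,(345,172,378,200),[((50,90,50),(85,255,255))],109);y=cen(d,(333,148,362,175),[((22,120,80),(45,255,255))],109)
    print(n,'green',g,'yellow',y,'empty from g',g[3]-78*ry,'from y',y[3]-156*ry)
print('ring',plane(t0,372.4,211.3,81.5).round(1))
for n in ('w2','w3'):
    w=load(n)
w3=load('w3');g=cen(w3,(305,60,365,120),[((50,90,50),(85,255,255))],109);print('w3 green',g,g[3]-78*ry)
E
```

```text
pot t11 ((368.1, 211.69), array([15.83333333, 20.16666667]), 131, array([ 510.4, -241.7]))
pot t10 ((330.24, 196.52), array([14.66666667, 18.16666667]), 132, array([ 567.7, -150.5]))
t0 green ((360.64, 185.32), array([14.83333333, 17.5       ]), 134, array([ 588.1, -224.1])) yellow ((347.25, 161.47), array([16.5       , 20.33333333]), 44, array([ 655.9, -185.6])) empty from g [ 519.928 -262.008] from y [ 519.556 -261.416]
t11 green ((360.68, 185.28), array([14.83333333, 17.5       ]), 134, array([ 588.2, -224.2])) yellow ((347.29, 161.46), array([16.5       , 20.33333333]), 47, array([ 655.9, -185.7])) empty from g [ 520.028 -262.108] from y [ 519.556 -261.516]
ring [ 521.5 -263.8   81.5]
w3 green ((334.79, 90.33), array([42.66666667, 50.5       ]), 165, array([ 591.5, -226.7])) [ 523.328 -264.608]
```

```bash
python3 -m pendant '[[0.001,-0.005,0,0,0,0,0.0488],[0,-0.008,0,0,0,0,0.0488],[0,-0.007,0,0,0,0,0.0488],[0,-0.003,0,0,0,0,0.0488],[0,0,0,0,0,0,0.0488],[0,0,0.004,0,0,0,0.0488],[0,0,0.002,0,0,0,0.0488],[0,0,0,0,0,0,0.0488]]'
cat >> h.py <<'E'
RED=[((0,110,60),(6,255,255)),((172,110,60),(180,255,255))]
def cen(d,roi,rngs,z):
    x0,y0,x1,y1=roi;im=cv2.resize(d['image'][y0:y1,x0:x1],None,fx=6,fy=6,interpolation=cv2.INTER_CUBIC);h=cv2.cvtColor(im,cv2.COLOR_RGB2HSV)
    m=0
    for lo,hi in rngs: m=m|cv2.inRange(h,lo,hi)
    m=cv2.morphologyEx(m,cv2.MORPH_CLOSE,np.ones((9,9)));m=cv2.morphologyEx(m,cv2.MORPH_OPEN,cv2.getStructuringElement(2,(45,45)))
    cn=max(cv2.findContours(m,0,1)[0],key=cv2.contourArea);e=cv2.fitEllipse(cn)
    u,v=(e[0][0]+.5)/6-.5+x0,(e[0][1]+.5)/6-.5+y0
    return (round(u,2),round(v,2)),np.round(e[1],0)/6,round(e[2]),plane(d,u,v,z)[:2].round(1)
E
python3 - <<'E'
from h import *
to((456,-61,108.8));p,M,s=pose();T=grab('top','t12');S=grab('scene','s12')
print(cen(T,(355,195,395,230),RED,p[2]+.2), 'kin',(p+np.array([66.5,-204.9,0])).round(1))
im=S['image'];q=proj(S,p+np.array([66.5,-204.9,0]));print(q,im[int(q[1]),int(q[0])])
E
```

```text
clock: 16.75
position: [455.5, -60.6, 117.8]
ee_rot: [-0.252, 0.968, 0.0, -0.001]
contact_force: [-0.4, 0.8, -2.7]
gripper_width: 49.3
grasp_force: 19.0
pos [455.5 -60.6 117.8] tool y deg 119.17 tilt [-0.07 -0.01] w 49.3 gf 19.0 F [-0.4  0.8 -2.7] t 16.75
shift tool [-0.0002 -0.0006  0.009 ]
((375.49, 208.97), array([15.83333333, 19.5       ]), 127, array([ 520.7, -263.4])) kin [ 522.  -265.5  117.8]
(np.float64(334.92857911241794), np.float64(153.1727085586639)) [113 108  96]
```

```bash
python3 -m pendant '[[0,0,0.002,0,0,0,0.0488],[0,0,0.002,0,0,0,0.0488],[0,0,0.001,0,0,0,0.0488],[0,0,0,0,0,0,0.0488]]';python3 -m pendant '[[0,0,0.001,0,0,0,0.0488],[0,0,0.001,0,0,0,0.0488],[0,0,0,0,0,0,0.0488]]'
```

```text
clock: 17.25
position: [455.8, -60.6, 113.1]
ee_rot: [-0.252, 0.968, 0.0, -0.0]
contact_force: [0.1, -0.4, -1.5]
gripper_width: 49.4
grasp_force: 19.0
clock: 17.55
position: [455.8, -60.6, 111.2]
ee_rot: [-0.252, 0.968, 0.0, -0.0]
contact_force: [0.1, -0.2, -2.6]
gripper_width: 49.0
grasp_force: 19.0
```

```bash
python3 -m pendant '[[0,0,0.001,0,0,0,0.0488],[0,0,0,0,0,0,0.0488],[0,0,0,0,0,0,0.0488]]'
```

```text
clock: 17.85
position: [456.0, -60.6, 110.3]
ee_rot: [-0.252, 0.968, -0.0, 0.0]
contact_force: [-0.0, -0.6, -2.6]
gripper_width: 49.4
grasp_force: 19.0
```

```bash
python3 -m pendant '[[0,0,0.001,0,0,0,0.0488],[0,0,0,0,0,0,0.0488]]';python3 -m pendant '[[0,0,0.0006,0,0,0,0.0488],[0,0,0,0,0,0,0.0488]]'
python3 - <<'E'
from h import *
p,M,s=pose();T=grab('top','t13');print(cen(T,(355,195,395,230),RED,p[2]+.2))
E
```

```text
clock: 18.05
position: [456.1, -60.6, 109.3]
ee_rot: [-0.252, 0.968, -0.0, 0.0]
contact_force: [0.3, -0.2, -2.1]
gripper_width: 48.8
grasp_force: 19.6
clock: 18.25
position: [456.1, -60.6, 108.8]
ee_rot: [-0.252, 0.968, -0.0, 0.0]
contact_force: [1.1, 0.8, -1.3]
gripper_width: 49.2
grasp_force: 20.5
((374.86, 209.27), array([15.83333333, 19.5       ]), 126, array([ 521.7, -263.9]))
```

```bash
python3 -m pendant '[[0,0,0,0,0,0,0.0495],[0,0,0,0,0,0,0.0505],[0,0,0,0,0,0,0.052],[0,0,0,0,0,0,0.054],[0,0,0,0,0,0,0.056],[0,0,0,0,0,0,0.057],[0,0,0,0,0,0,0.0575],[0,0,0,0,0,0,0.0575],[0,0,0,0,0,0,0.0575]]'
python3 - <<'E'
from h import *
p,M,s=pose();T=grab('top','t14');print(cen(T,(355,195,395,230),RED,109),s['grasp_force'],s['contact_force'])
print(cen(T,(345,172,378,200),[((50,90,50),(85,255,255))],109))
E
```

```text
clock: 19.2
position: [455.9, -60.6, 108.7]
ee_rot: [-0.252, 0.968, 0.0, -0.0]
contact_force: [0.4, -0.5, -1.7]
gripper_width: 57.5
grasp_force: 9.3
((374.89, 209.17), array([15.5       , 18.66666667]), 116, array([ 522., -264.])) 9.341811686754227 [ 0.44986491 -0.52224855 -1.71497932]
((360.68, 185.27), array([15.        , 17.33333333]), 134, array([ 588.2, -224.2]))
```

```bash
python3 -m pendant '[[0,0.004,0,0,0,0,0.058],[0,0.008,0,0,0,0,0.058],[0,0.014,0,0,0,0,0.058],[0,0.018,0,0,0,0,0.058],[0,0.020,0,0,0,0,0.058],[0,0.020,0,0,0,0,0.058],[0,0.016,0,0,0,0,0.058],[0,0.008,0,0,0,0,0.058],[0,0.002,0,0,0,0,0.058],[0,0,0,0,0,4,0.058],[0,0,0,0,0,6,0.058],[0,0,0,0,0,6,0.058]]';python3 -m pendant '[[-0.005,-0.002,0,0,0,3,0.058],[-0.012,-0.005,0.005,0,0,0,0.058],[-0.012,-0.005,0.012,0,0,0,0.058],[-0.008,-0.004,0.015,0,0,0,0.058],[-0.003,-0.002,0.015,0,0,0,0.058],[0,0,0.012,0,0,0,0.058],[0,0,0.006,0,0,0,0.058],[0,0,0,0,0,0,0.058],[0,0,0,0,0,0,0.058]]'
python3 - <<'E'
from h import *
to((445,25,29));T=grab('top','t15');print(cen(T,(355,195,395,230),RED,109));print(cen(T,(345,172,378,200),[((50,90,50),(85,255,255))],109))
print('kn',org(T,(280,200,400,270)),np.round(proj(T,own(145.5,-55,22)),1),np.round(proj(T,own(10,-55,22)),1))
E
```

```text
clock: 20.45
position: [402.6, 35.2, 108.7]
ee_rot: [-0.112, 0.994, -0.0, 0.0]
contact_force: [-0.0, -0.1, -2.4]
gripper_width: 57.8
grasp_force: 9.2
clock: 21.35
position: [445.5, 25.0, 43.8]
ee_rot: [-0.089, 0.996, 0.0, 0.0]
contact_force: [-0.2, -0.3, -1.0]
gripper_width: 58.1
grasp_force: 9.2
pos [445.5  25.   43.8] tool y deg 100.19 tilt [0.03 0.  ] w 58.1 gf 9.2 F [-0.2 -0.3 -1. ] t 21.35
shift tool [0.0005 0.0001 0.0148]
((374.91, 209.18), array([15.66666667, 18.5       ]), 115, array([ 522. , -264.1]))
((360.67, 185.28), array([15. , 17.5]), 134, array([ 588.2, -224.2]))
kn [(72, [373.2, 209.1], [22.0, 15.0], [365, 200, 20, 19]), (111, [321.6, 242.9], [12.0, 11.0], [315, 237, 13, 13]), (82, [284.5, 247.5], [9.0, 9.0], [280, 243, 10, 10])] [321.  242.2] [274.4 247.7]
```

Pot home and unmoved. Now I'll set the grabber down gently.

```bash
python3 -m pendant '[[0,0,0.006,0,0,0,0.058],[0,0,0.004,0,0,0,0.058],[0,0,0.002,0,0,0,0.058],[0,0,0.001,0,0,0,0.058],[0,0,0,0,0,0,0.058]]';python3 -m pendant '[[0,0,0.001,0,0,0,0.058],[0,0,0,0,0,0,0.058]]'
```

```text
clock: 21.9
position: [444.9, 25.1, 30.6]
ee_rot: [-0.089, 0.996, -0.0, -0.0]
contact_force: [-0.6, -1.0, -1.4]
gripper_width: 58.3
grasp_force: 9.2
clock: 22.1
position: [445.1, 25.1, 29.8]
ee_rot: [-0.089, 0.996, 0.0, 0.0]
contact_force: [-0.9, 0.2, -1.0]
gripper_width: 58.1
grasp_force: 9.2
```

```bash
python3 -m pendant '[[0,0,0.0007,0,0,0,0.058],[0,0,0,0,0,0,0.058]]';python3 -m pendant '[[0,0,0.0005,0,0,0,0.058],[0,0,0,0,0,0,0.058]]'
```

```text
clock: 22.3
position: [445.1, 25.2, 29.6]
ee_rot: [-0.089, 0.996, 0.0, 0.0]
contact_force: [-1.3, 0.6, 5.0]
gripper_width: 57.8
grasp_force: 9.7
clock: 22.5
position: [445.1, 25.2, 29.6]
ee_rot: [-0.089, 0.996, 0.0, 0.0]
contact_force: [-3.7, 1.2, 9.2]
gripper_width: 58.0
grasp_force: 10.0
```

```bash
python3 -m pendant '[[0,0,0,0,0,0,0.06],[0,0,0,0,0,0,0.063],[0,0,0,0,0,0,0.068],[0,0,0,0,0,0,0.075],[0,0,0,0,0,0,0.08],[0,0,0,0,0,0,0.08],[0,0,-0.005,0,0,0,0.08],[0,0,-0.015,0,0,0,0.08],[0,0,-0.03,0,0,0,0.08],[0,0,-0.04,0,0,0,0.08],[0,0,-0.05,0,0,0,0.08],[0,0,-0.03,0,0,0,0.08]]';python3 -m pendant '[[0,0,0,0,0,0,0.08],[0,0,0,0,0,0,0.08],[0,0,0,0,0,0,0.08]]'
python3 - <<'E'
from h import *
T=grab('top','t16');S=grab('scene','s16');W=grab('wrist','w16')
print(cen(T,(355,195,395,230),RED,109));print(cen(T,(345,172,378,200),[((50,90,50),(85,255,255))],109),cen(T,(333,148,362,175),[((22,120,80),(45,255,255))],109))
kt=org(T,(250,200,350,270));kw=org(W,(0,50,420,320));ks=org(S,(250,150,340,240));print(kt,kw,ks,sep='\n')
r=org(S,(300,120,390,190),(0,90,50),(8,255,255),8);print('red S',r,np.round(proj(S,(522,-264,109)),1))
for w in kw: print(plane(W,*w[1],25).round(1))
E
```

```text
clock: 23.7
position: [445.9, 25.3, 202.5]
ee_rot: [-0.089, 0.996, 0.001, 0.003]
contact_force: [-0.0, 1.1, 0.2]
gripper_width: 80.0
grasp_force: 0.0
clock: 24.0
position: [444.0, 24.8, 197.5]
ee_rot: [-0.088, 0.996, -0.0, -0.001]
contact_force: [0.4, 0.2, -0.6]
gripper_width: 79.9
grasp_force: 0.0
((374.9, 209.17), array([15.5       , 18.66666667]), 114, array([ 522., -264.]))
((360.69, 185.28), array([15. , 17.5]), 134, array([ 588.2, -224.2])) ((347.26, 161.5), array([16.5       , 20.33333333]), 45, array([ 655.8, -185.6]))
[(110, [320.2, 244.1], [11.0, 12.0], [314, 238, 13, 13]), (250, [274.0, 249.5], [10.0, 28.0], [260, 244, 29, 12])]
[(1212, [103.5, 137.0], [40.0, 39.0], [84, 117, 40, 41]), (2239, [243.5, 137.0], [30.0, 87.0], [200, 122, 88, 31]), (691, [230.1, 194.4], [61.0, 12.0], [224, 164, 13, 62]), (82, [274.9, 233.8], [18.0, 5.0], [266, 231, 19, 6])]
[(62, [316.2, 202.5], [10.0, 9.0], [310, 199, 13, 10]), (253, [282.0, 220.2], [28.0, 22.0], [273, 205, 26, 27])]
red S [(115, [333.5, 155.5], [9.0, 15.0], [326, 151, 16, 10])] [334.3 155.3]
[ 428.5 -124.4   25. ]
[405.9   6.7  25. ]
[463.2   3.   25. ]
[496.4  54.4  25. ]
```

```bash
python3 -c "
from h import *
print(tri((load('t16'),374.9,209.17),(load('s16'),333.5,155.5)).round(1))
print(arm.job_done())"
```

```text
[ 523.2 -263.2  107.8]
the job is handed in; nothing more can be done
None
```

The job is handed in at about 24 s: in the last camera check the red-lidded pot was in the empty well within about 2 mm with its lid at the seated height, the grabber was resting on the counter clear of the rack, and the green and yellow pots had not moved (I did not re-check the scale, tamper and dosing cup).

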